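Open the microscope lamp's battery box

ROBOT

A 7-joint arm with a two-finger parallel gripper is mounted at the origin on the work surface. World frame = base frame: x ahead of the robot, y to its left, z up, the work surface at z = 0. Lengths are in m, angles in rad, forces in N, time in s.
With the tool pointing down it reaches from about 0.4 to 0.85 m from the base axis. Payload 4.5 kg.
Tool frame: the origin (TCP) lies midway between the tips of the shut fingers; the grasp point (between the pads) lies bot.pinch_z behind it (bot.pinch_z is the distance from the TCP to the grasp point, in m); y points along the fingers, x is the direction in which the jaws open and shut, and the axes are right-handed (so a half turn about y gives the same grasp; the last joint's range is limited). The gripper opens to 88 mm and grips with 3 to 60 N. Pads are 18 mm wide; open, the fingers measure 123 mm over their backs; the gripper's body (75 mm by 187 mm) begins 45 mm behind the grasp point.
Start: joints at [-1.307, 0.689, -0.195, 1.565, 0.157, 0.902, -0.215], TCP at [0.142, 0.609, 0.239] pointing down, gripper open.
Joint ranges: [-3.01, 3.01], [-0.46, 2.08], [-1.47, 1.51], [0.13, 2.56], [-1, 4.14], [0.04, 2.09], [-2.66, 2.66]. Speed limits (rad/s): [2.57, 2.57, 3.14, 3.14, 3.14, 3.14, 3.14].

INTERFACE

Orientations are given as a unit quaternion [x, y, z, w].
In Python, from cell import bot gives the robot as it stands.
- The arm moves only by the tool carry_out, never from a script. Its argument "deltas" is one flat list of numbers, 4 for each row, row after row: the shift along the tool's x, y, z in cm, then the turn about the tool's y in rad. In form: [x, y, z, twist, x, y, z, twist, ...]. A call has 1 to 5 rows; each row is the pose to reach, as a shift and turn from the pose commanded when the call began, along the tool's axes at that moment; what a row does not reach only later rows make up. A row lasts 1/8 s, in which the tool goes at most 62.5 mm and 10.7 degrees, less where a joint would pass 70% of its speed; a pose out of reach is approached as far as the arm can. A call with a gripper value outside its range is refused whole. "grip" is the finger opening in cm, from 0 to 8.81, set as the call begins (left out, the last holds). The fingers move at their own pace and stop on an object; "grip_force" is the grip in N (left out, the last holds). Time passes only in rows, so rows that repeat a pose let the fingers close. It gives the time, the measured TCP pose, the force and the opening at its end, in the units of the state.
- bot.sense(): the state, without advancing time (a new reading comes with each control period).
- bot.get_image(name): name is "scene" or "top"; returns the picture (384x512x3 uint8, blue, green, red); there is no depth.
- bot.camera_params(name): a dict with "vertical_fov" (degrees; the focal length in pixels is half the picture's height over the tangent of half this angle, whatever the lens; pixels are square), "cx", "cy" (the principal point, pixels), "xyz" and "orientation" of the camera in the world. Camera axes: x right, y up, looking along -z (the intrinsics and any distortion apply to the point x, -y, -z); pixel columns grow to the right and rows downward; lengths in m; the calibration is good to about 2 mm. A picture is of the moment at which its call begins. camera_params takes no time and is no camera call.
- bot.sign_off(): hands the job in, once; it reports no verdict.
The state is a dict: "time_s": time; "qpos": joint angles; "joint_vel": joint speeds; "joint_torque": joint torques, N m; "tool_pos": TCP position; "eef_rot": TCP orientation; "ft_force": force on the tool from outside, world axes, zero at the start; "torque": the same for the moment, N m; "finger_gap": finger opening in m.
Only numpy, scipy, OpenCV 4.12 (cv2) and the standard library are available. Lean on these libraries where they do the work, as an engineer would, in place of code of your own. Each camera call takes 0.05 s, during which the arm holds its last target. There are 200 camera calls.

TASK

The battery of the microscope lamp needs changing: press the snap tab of the black box's grey cover inward, feeling for the point where it lets go (too little or too much and it stays caught), and keep it there while you lift the cover straight off, without breaking the tab, tearing at the catch or jamming the cover against the box. Then lay the cover gently in the wooden tray, flat on its skirt with tab and rib up, let go of it, and leave everything else on the table undisturbed.

Things in the scene. Friction and masses are not known exactly. Their poses are not given: they have to be found in the camera images.
- battery_box: Black plastic battery box of the microscope lamp, fixed to the table, 136 (its x) x 100 (its y) x 50 mm tall, its open top filled by the cover. Origin: centre of its underside; z up. Inside, out of sight, a slotted catch holds the foot of the cover's snap tab. The walls guide the cover for the top 23 mm, with about 1 mm of play all round. More than 15 N between cover and box does damage.
- cover: Grey plastic battery cover, loose, about 0.15 kg: a 120 (x) x 84 (y) x 5 mm plate with an 18 mm deep skirt below. Origin: centre of the skirt's lower edge; plate's upper face at z = 23 mm. Fitted: axes as the box's, plate level with the box's rim, origin 27 mm above the box's underside. Two uprights, rib and snap tab, stand on it to z = 49 mm. It lifts straight up; set down, it stands flat on its skirt.
- tab: The cover's snap tab: a thin ridged grey blade 16 (x) x 4 (y) mm in a slot of the plate. Origin: mid-thickness, level with the cover's origin, at y = -20 mm in the cover's frame at rest. Pressed inward it moves along the cover's +y, towards the rib, 11.5 mm at most; it springs back. It begins to move at about 2 N and takes 1.1 N more per mm. It breaks if pressed with more than 18 N.
- tab_face (a point): Where to press: centre of the tab's outer face, y = -22, z = 38 mm in the cover's frame at rest, 15 mm above the plate. The foot comes free over some 2 mm of travel, beginning at 2.5 to 8 mm (5 to 11 N), which differs from box to box and must be felt: pressed less or more it catches on one or the other side of the slot, and the cover rises 1 mm and is held. The foot is out after 11 mm of lift.
- rib_face (a point): Centre of the outer face of the cover's fixed rib (30 (x) x 8 (y) mm), y = +22, z = 38 mm in the cover's frame. Tab and rib can be pinched together, 44 mm across the outer faces, closing along y. As the rib does not give, the middle of the pinch must drift to the cover's +y by half the tab's travel, or the cover is pushed sideways against the box.
- tray: Shallow open wooden tray, fixed to the table, 180 (x) x 145 (y) x 26 mm tall, walls and floor 8 mm thick. Origin: centre of its underside.
- figurine: Bystander: small turned brass figurine, 52 mm across, 85 mm tall. Origin: centre of its underside.
- seal_box: Bystander: small open dark red wooden box, 85 x 55 x 32 mm. Origin: centre of its underside.
- dish: Bystander: white porcelain dish, 90 mm across, 20 mm tall. Origin: centre of its underside.
- oil_jar: Bystander: amber glass jar, 40 mm across, 50 mm tall. Origin: centre of its underside.
- burin: Bystander: carving tool with wooden handle, about 150 mm long, lying down. Origin: near its middle.
- stone_blank: Bystander: upright block of marble, 30 x 30 x 55 mm. Origin: centre of its underside.
- loupe_ring: Bystander: dark steel ring, 44 mm across, 18 mm tall. Origin: centre of its underside.
Things that resemble listed ones, but are neither listed nor needed, are in the scene too. There is more than one size of the battery_box; the one meant has the size given above.

How it is judged:
By the outcome, as a careful person would: the job done as asked, in the order asked, and still so for the second after the job is handed in, with the robot touching nothing.
It also fails if it takes over 70 s, if anything falls off the work surface, if the arm or the gripper's body presses on something with over 40 N, if the wrist force passes 120 N, or if a joint passes its speed limit or range.

## Working session

There is one attempt and no reset: what is moved stays moved. The work goes in short steps, Python scripts to look and compute and a tool call to move; the robot and the scene stay as the last step left them, time stands still between calls to the robot, and variables do not carry over. Pictures are saved under pics/ and viewed, about 8 in all and at most 12, crops included, and the job is handed in when it is done.

Besides the shell and the picture viewer there is one more tool, called in YAML: its name, and indented under it one key for each argument. carry_out: Moves the arm, as the interface text tells. Its arguments: {"type":"object","properties":{"deltas":{"type":"array"},"grip":{"type":"number"},"grip_force":{"type":"number"}},"required":["deltas"]}

```bash
mkdir -p pics; python3 - <<'E'
from cell import bot
import cv2
for n in("scene","top"):
    cv2.imwrite(f"pics/{n}0.png",bot.get_image(n)); print(n,bot.camera_params(n))
print(bot.pinch_z, bot.sense())
E
```

```text
scene {'vertical_fov': 57.6159176525022, 'cx': 255.56653709413936, 'cy': 191.18157099289132, 'xyz': array([ 1.0255817 , -0.14453786,  0.64811567]), 'orientation': array([0.25853672, 0.23517528, 0.62505291, 0.69796863])}
top {'vertical_fov': 51.02779246244343, 'cx': 259.87325516724087, 'cy': 197.6364349622714, 'xyz': array([ 0.35663579, -0.06055999,  1.0684778 ]), 'orientation': array([ 0.04793477, -0.06987421, -0.69849789,  0.71057762])}
0.0187 {'time_s': 0.1, 'qpos': array([-1.30719707,  0.68987688, -0.19450842,  1.56620908,  0.15727104,
        0.90249738, -0.21510758]), 'joint_vel': array([ 0.00108723, -0.00095622,  0.00109355, -0.0037698 ,  0.00048424,
       -0.00045922, -0.00180495]), 'joint_torque': array([-2.12419080e-03, -5.28501642e+01, -1.27100017e+00, -1.53837508e+01,
       -5.25485259e-02,  1.93707878e-03,  5.82785037e-05]), 'tool_pos': array([0.14227918, 0.6080237 , 0.23801267]), 'eef_rot': array([ 0.55439839,  0.43896914, -0.43981092, -0.55363785]), 'ft_force': array([-0.14102257,  0.76870874,  0.06857986]), 'torque': array([-0.04582336,  0.02079709,  0.0166565 ]), 'finger_gap': 0.08845091516430247}
```

View pics/top0.png

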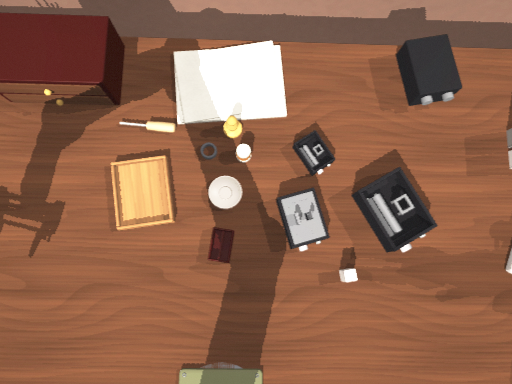

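View pics/scene0.png

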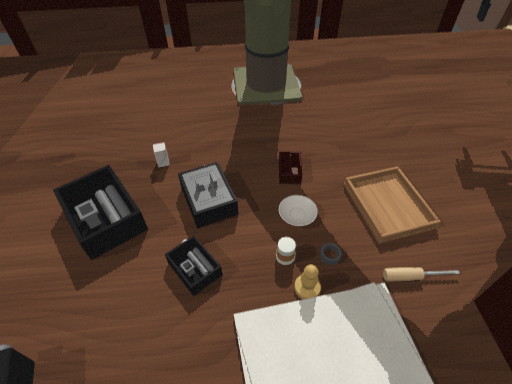

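The box is at about (303,219) in top and (208,194) in scene, and the tray is at (143,193) in top. The other two boxes are open decoys. Next I'll take enlarged crops to measure from.

```bash
cat > h.py <<'E'
import numpy as np, cv2
from scipy.spatial.transform import Rotation as R
from cell import bot
def cam(n):
    p=bot.camera_params(n); f=192/np.tan(np.radians(p["vertical_fov"]/2)); return p,f
def at_z(n,uv,z):
    p,f=cam(n); uv=np.atleast_2d(uv).astype(float)
    d=np.c_[(uv[:,0]-p["cx"])/f,-(uv[:,1]-p["cy"])/f,-np.ones(len(uv))]
    d=R.from_quat(p["orientation"]).apply(d)
    return p["xyz"]+d*((z-p["xyz"][2])/d[:,2])[:,None]
def proj(n,X):
    p,f=cam(n); c=R.from_quat(p["orientation"]).inv().apply(np.atleast_2d(X)-p["xyz"])
    return np.c_[p["cx"]-f*c[:,0]/c[:,2],p["cy"]+f*c[:,1]/c[:,2]]
E
python3 - <<'E'
from h import *
t=cv2.imread("pics/top0.png");s=cv2.imread("pics/scene0.png")
a=cv2.resize(t[180:255,265:340],(400,400),interpolation=cv2.INTER_CUBIC)
b=cv2.resize(s[155:230,170:245],(400,400),interpolation=cv2.INTER_CUBIC)
cv2.imwrite("pics/c1.png",np.hstack([a,b]))
print(R.from_quat(bot.sense()["eef_rot"]).as_matrix().round(3))
# tray corners (rim outer, z=.026) top
print(at_z("top",[[111,163],[166,156],[175,223],[118,230]],.026).round(3))
E
```

```text
[[ 0.228 -0.    -0.974]
 [ 0.974 -0.002  0.228]
 [-0.002 -1.    -0.   ]]
[[0.617 0.302 0.026]
 [0.64  0.159 0.026]
 [0.462 0.127 0.026]
 [0.441 0.271 0.026]]
```

View pics/c1.png

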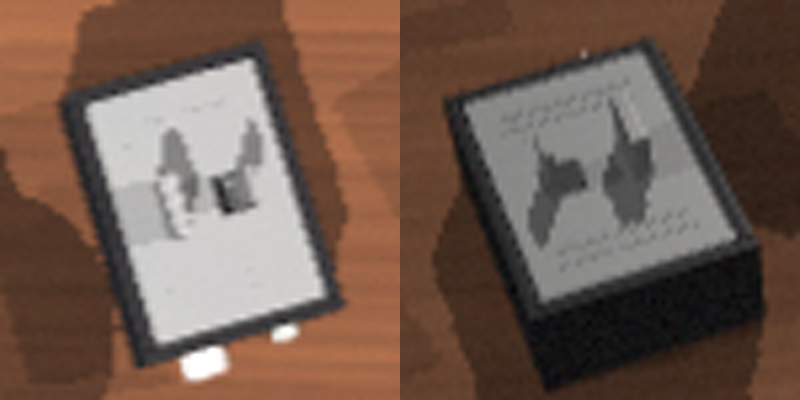

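```bash
python3 - <<'E'
from h import *
from scipy.optimize import least_squares
def cr(P,o): return (np.array(P,float)+.5)/(400/75)-.5+o
def rect(a,b): return np.array([[a,b],[a,-b],[-a,-b],[-a,b]])/2e3
def W(q,xy,z):
    c,s=np.cos(q[2]),np.sin(q[2]); xy=np.atleast_2d(xy)
    return np.c_[xy@np.array([[c,s],[-s,c]])+q[:2],np.full(len(xy),z)]
# order: far-left, far-right, near-right, near-left as seen in top
obs=[("top",rect(136,100),.05,cr([(63,98),(262,42),(342,302),(140,365)],[265,180])),
("top",rect(120,84),.05,cr([(85,105),(248,58),(328,298),(155,345)],[265,180])),
("scene",rect(136,100),.05,cr([(357,242),(135,318),(46,100),(252,40)],[170,155])),
("scene",rect(120,84),.05,cr([(337,240),(140,305),(63,105),(240,53)],[170,155]))]
for sel in (obs[:2],obs[2:],obs):
    f=lambda q:np.concatenate([(proj(n,W(q,r,z))-o).ravel() for n,r,z,o in sel])
    r=least_squares(f,[.5,-.1,0.2]); print(r.x.round(4),np.sqrt(np.mean(r.fun**2)).round(2))
q=r.x; print(f(q).reshape(-1,2).round(1))
for nm,(y,w) in dict(tab=(-22,8),rib=(22,15)).items():
    for n in("top","scene"):
        o=np.array([265,180]) if n=="top" else np.array([170,155])
        X=np.r_[W(q,[[w/1e3,y/1e3],[-w/1e3,y/1e3]],.05),W(q,[[w/1e3,y/1e3],[-w/1e3,y/1e3]],.076)]
        print(nm,n,((proj(n,X)-o+.5)*400/75).round().tolist())
tr=np.array([[111,163],[166,156],[175,223],[118,230]])
g=[("top",rect(180,145),.026,tr),("scene",rect(180,145),.026,np.array([(438,211),(382,240),(345,181),(398,168)])[[0,1,2,3]])]
for sel in(g[:1],g):
    r=least_squares(f,[.54,.21,.1]); print("tray",r.x.round(4),r.fun.round(1))
E
```

```text
[ 0.48   -0.2011  0.2952] 0.53
[ 0.4828 -0.2025  0.3011] 0.59
[ 0.4812 -0.2019  0.2978] 0.7
[[ 0.2 -1.2]
 [-0.2 -1.1]
 [ 0.9  0.6]
 [ 1.2 -0.1]
 [-0.  -0.4]
 [ 0.4 -0.4]
 [-0.5 -0.8]
 [ 0.5 -0.3]
 [ 1.   0.2]
 [-0.8  0.3]
 [-0.6 -0.8]
 [ 0.5 -1.2]
 [ 0.1 -0.9]
 [ 0.7 -1.2]
 [ 0.4 -0.4]
 [ 0.7 -0.6]]
tab top [[244.0, 170.0], [254.0, 202.0], [252.0, 163.0], [263.0, 195.0]]
tab scene [[154.0, 196.0], [143.0, 170.0], [146.0, 155.0], [135.0, 129.0]]
rib top [[152.0, 181.0], [171.0, 241.0], [159.0, 174.0], [177.0, 235.0]]
rib scene [[257.0, 176.0], [235.0, 129.0], [252.0, 135.0], [229.0, 88.0]]
tray [0.5399 0.2147 0.1665] [ 0.3  0.2  0.4 -0.4 -0.6 -0.6 -0.2  0.8]
tray [0.5418 0.2163 0.1963] [-1.1  0.5 -1.2 -1.7 -0.3 -2.3  0.4  0.7  2.2  8.2 -0.1 -4.  -1.9 -4.
 -2.8 -3.8]
```

```bash
cat >> h.py <<'E'
def go(xyz,yawy=None):
    "shift in tool cm and twist to reach TCP xyz with tool x at world angle yawy"
    s=bot.sense(); M=R.from_quat(s["eef_rot"]).as_matrix()
    d=M.T@(np.array(xyz)-s["tool_pos"])*100
    tw=0 if yawy is None else -(yawy-np.arctan2(M[1,0],M[0,0]))
    print("delta",d.round(2),"twist",round(tw,3))
def st():
    s=bot.sense(); M=R.from_quat(s["eef_rot"]).as_matrix()
    print("t",round(s["time_s"],2),"tcp",s["tool_pos"].round(4),"yaw",round(np.arctan2(M[1,0],M[0,0]),4),"F tool",(M.T@s["ft_force"]).round(2),"gap",round(s["finger_gap"]*1e3,2))
E
python3 -c "
from h import *
go([.5,.2,.24],1.869);go([.4812,-.2019,.16],1.869)"
```

```text
delta [-31.58  -0.14 -44.12] twist -0.528
delta [-71.13   7.92 -51.45] twist -0.528
```

carry_out:
  deltas: [-4.4, 0, -4.4, -0.13, -8.8, 0, -8.8, -0.26, -13.2, 0, -13.2, -0.4, -17, 0, -17.5, -0.53, -20, 0, -22, -0.53]

```text
time_s: 0.72
tool_pos: [0.3117, 0.3615, 0.2386]
eef_rot: [-0.419, -0.569, 0.57, 0.419]
ft_force: [-0.5, 1.2, 0.3]
finger_gap: 0.0882
```

carry_out:
  deltas: [-5, 0, 0, 0, -9, 0, 0, 0, -14, 0, 1, 0, -20, 0, 0, 0, -25, 0, 0, 0]

```text
time_s: 1.35
tool_pos: [0.3858, 0.1229, 0.2386]
eef_rot: [0.42, 0.569, -0.569, -0.42]
ft_force: [0.6, -0.7, -0.1]
finger_gap: 0.0879
```

```bash
python3 -c "
from h import *
st();go([.4812,-.2019,.16],1.869)"
```

```text
t 1.35 tcp [0.3858 0.1229 0.2386] yaw 1.8699 F tool [-0.81  0.06 -0.35] gap 87.93
delta [-33.84   7.87   0.45] twist 0.001
```

carry_out:
  deltas: [-6, 0, 0, 0, -12, 0, 0, 0, -18, 1, 0, 0, -24, 3, 0, 0, -30, 5, 0.4, 0]

```text
time_s: 1.98
tool_pos: [0.4701, -0.1633, 0.1886]
eef_rot: [0.42, 0.569, -0.569, -0.419]
ft_force: [0.8, 0.1, -0.6]
finger_gap: 0.0878
```

carry_out:
  deltas: [-3.8, 2.9, 0, 0, -3.8, 2.9, 0, 0, -3.8, 2.9, 0, 0, -3.8, 2.9, 0, 0]

```text
time_s: 2.48
tool_pos: [0.4811, -0.196, 0.161]
eef_rot: [0.419, 0.57, -0.569, -0.419]
ft_force: [-0.2, -0.1, 0.5]
finger_gap: 0.0885
```

```bash
python3 -c "
from h import *
cv2.imwrite('pics/s1.png',cv2.resize(bot.get_image('scene')[100:250,120:320],(800,600),interpolation=cv2.INTER_CUBIC))
st();go([.4812,-.2019,.053],1.869)"
```

```text
t 2.52 tcp [ 0.4811 -0.1962  0.161 ] yaw 1.8735 F tool [ 0.35  0.04 -0.23] gap 87.85
delta [-0.55 10.8   0.18] twist 0.005
```

View pics/s1.png

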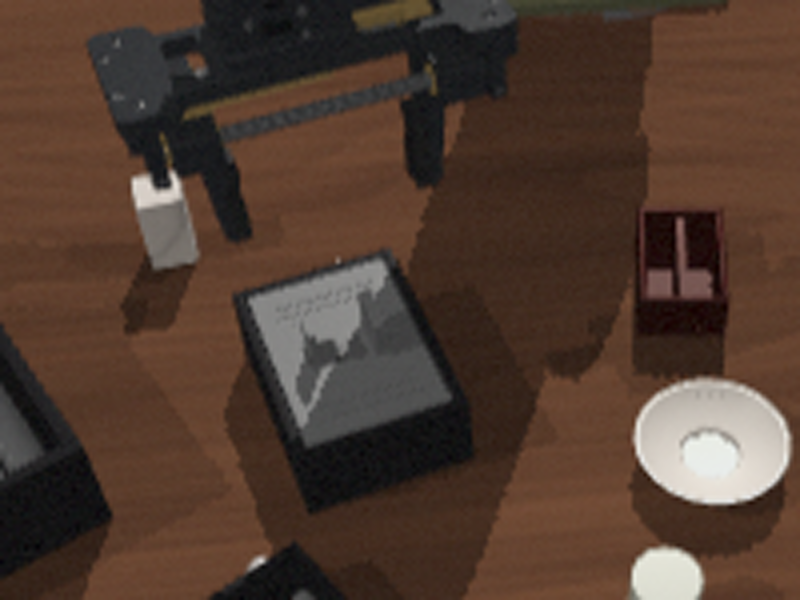

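Both fingers are above the box, and the stone blank at (165,220) in the crop stays clear. I'll descend to just above the plate.

carry_out:
  deltas: [-0.6, 3, 0.2, 0, -0.6, 6, 0.2, 0, -0.6, 8, 0.2, 0, -0.6, 9.5, 0.2, 0, -0.6, 10.2, 0.2, 0]
  grip: 6.5
  grip_force: 4

```text
time_s: 3.15
tool_pos: [0.4808, -0.2034, 0.058]
eef_rot: [0.419, 0.569, -0.569, -0.419]
ft_force: [-0.1, 0.1, -0.3]
finger_gap: 0.0651
```

carry_out:
  deltas: [0, 0.3, 0, 0, 0, 0.5, 0, 0, 0, 0.5, 0, 0]

```text
time_s: 3.52
tool_pos: [0.4808, -0.2041, 0.0535]
eef_rot: [0.42, 0.569, -0.569, -0.419]
ft_force: [0.2, 0.1, 1.0]
finger_gap: 0.0653
```

```bash
python3 -c "
from h import *
a=cv2.resize(bot.get_image('scene')[145:235,160:260],(400,360),interpolation=cv2.INTER_CUBIC)
b=cv2.resize(bot.get_image('top')[175:265,255:355],(400,360),interpolation=cv2.INTER_CUBIC)
cv2.imwrite('pics/s2.png',np.hstack([a,b]))
st();go([.4812,-.2019,.053],1.869)"
```

```text
t 3.62 tcp [ 0.4808 -0.2041  0.0535] yaw 1.8709 F tool [ 0.2  -0.07 -0.2 ] gap 65.1
delta [ 0.19  0.05 -0.11] twist 0.002
```

View pics/s2.png

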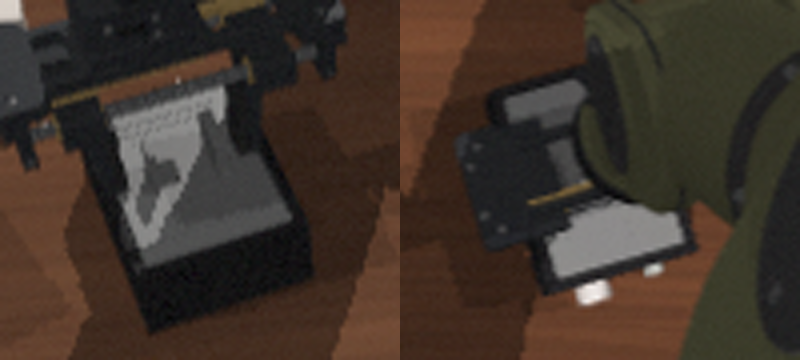

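Tab and rib lie between the fingers. I'll close in small steps and watch the force.

carry_out:
  deltas: [0.1, 0, -0.1, 0, 0.2, 0, -0.1, 0, 0.2, 0, -0.1, 0]
  grip: 4.8

```text
time_s: 4.0
tool_pos: [0.481, -0.2016, 0.0532]
eef_rot: [0.42, 0.569, -0.569, -0.42]
ft_force: [-0.2, -0.5, 0.3]
finger_gap: 0.0483
```

carry_out:
  deltas: [0, 0, 0, 0, 0, 0, 0, 0]
  grip: 4.6

```text
time_s: 4.25
tool_pos: [0.4809, -0.2018, 0.0532]
eef_rot: [0.42, 0.569, -0.569, -0.42]
ft_force: [-0.8, -0.6, 0.3]
finger_gap: 0.046
```

carry_out:
  deltas: [0, 0, 0, 0, 0, 0, 0, 0]
  grip: 4.4

```text
time_s: 4.5
tool_pos: [0.4808, -0.2014, 0.0532]
eef_rot: [0.419, 0.569, -0.569, -0.42]
ft_force: [-0.7, 0.3, 0.8]
finger_gap: 0.0438
```

```bash
python3 -c "
from h import *
st();go([.4812,-.2019,.053],1.869)"
```

```text
t 4.5 tcp [ 0.4808 -0.2014  0.0532] yaw 1.8712 F tool [ 0.52 -0.78  0.61] gap 43.79
delta [-0.06  0.02 -0.02] twist 0.002
```

carry_out:
  deltas: [0.07, 0, 0, 0, 0.07, 0, 0, 0]
  grip: 4.25
  grip_force: 12

```text
time_s: 4.75
tool_pos: [0.4807, -0.2011, 0.0532]
eef_rot: [-0.42, -0.569, 0.569, 0.42]
ft_force: [0.1, 0.2, -0.3]
finger_gap: 0.0425
```

carry_out:
  deltas: [0.05, 0, 0, 0, 0.05, 0, 0, 0]
  grip: 4.15

```text
time_s: 5.0
tool_pos: [0.4806, -0.2008, 0.0532]
eef_rot: [-0.42, -0.569, 0.569, 0.42]
ft_force: [0.3, -0.2, -0.6]
finger_gap: 0.0415
```

```bash
python3 -c "
from h import *
st()
for i in range(3): bot.get_image('top');st()"
```

```text
t 5.0 tcp [ 0.4806 -0.2008  0.0532] yaw 1.8709 F tool [-0.3   0.63 -0.21] gap 41.51
t 5.05 tcp [ 0.4806 -0.2008  0.0532] yaw 1.8709 F tool [-0.04  1.09 -0.01] gap 41.76
t 5.1 tcp [ 0.4806 -0.2008  0.0532] yaw 1.8708 F tool [0.04 0.82 0.56] gap 41.25
t 5.15 tcp [ 0.4807 -0.2008  0.0532] yaw 1.8709 F tool [-0.18  0.47  0.92] gap 41.41
```

carry_out:
  deltas: [0.1, 0, 0, 0, 0.1, 0, 0, 0]
  grip: 4.1

```text
time_s: 5.4
tool_pos: [0.4803, -0.1996, 0.0532]
eef_rot: [0.42, 0.569, -0.569, -0.42]
ft_force: [0.3, 0.7, -1.2]
finger_gap: 0.0414
```

carry_out:
  deltas: [-0.15, 0, 0, 0, -0.15, 0, 0, 0]

```text
time_s: 5.65
tool_pos: [0.4807, -0.2008, 0.0532]
eef_rot: [0.419, 0.569, -0.569, -0.42]
ft_force: [0.0, 0.5, -0.1]
finger_gap: 0.0411
```

carry_out:
  deltas: [0.08, 0, 0, 0, 0.08, 0, 0, 0]

```text
time_s: 5.9
tool_pos: [0.4806, -0.2005, 0.0532]
eef_rot: [-0.42, -0.569, 0.569, 0.42]
ft_force: [0.7, 0.3, -1.0]
finger_gap: 0.0412
```

```bash
python3 -c "
from h import *
st()"
```

```text
t 5.9 tcp [ 0.4806 -0.2005  0.0532] yaw 1.8709 F tool [ 0.03  1.03 -0.76] gap 41.18
```

carry_out:
  deltas: [0, -0.1, 0, 0, 0, -0.15, 0, 0, 0, -0.2, 0, 0, 0, -0.2, 0, 0]

```text
time_s: 6.4
tool_pos: [0.4803, -0.2006, 0.0549]
eef_rot: [-0.42, -0.569, 0.569, 0.42]
ft_force: [1.2, -0.8, -8.2]
finger_gap: 0.041
```

```bash
python3 -c "
from h import *
st()
for i in range(2): bot.get_image('top');st()"
```

```text
t 6.4 tcp [ 0.4803 -0.2006  0.0549] yaw 1.8706 F tool [-1.09  8.2  -0.94] gap 41.01
t 6.45 tcp [ 0.4802 -0.2006  0.0549] yaw 1.8707 F tool [-1.65  8.15 -0.46] gap 41.26
t 6.5 tcp [ 0.4803 -0.2006  0.0549] yaw 1.8706 F tool [-1.95  9.48 -0.25] gap 41.32
```

Caught at about 3 mm of travel (8.5 N down). Lowering and pressing further.

carry_out:
  deltas: [0, 0.2, 0, 0, 0, 0.2, 0, 0]

```text
time_s: 6.75
tool_pos: [0.4807, -0.2, 0.0535]
eef_rot: [0.42, 0.569, -0.569, -0.419]
ft_force: [-0.0, 0.6, -1.7]
finger_gap: 0.0409
```

carry_out:
  deltas: [0.05, 0, 0, 0, 0.05, 0, 0, 0]
  grip: 4.0
  grip_force: 14

```text
time_s: 7.0
tool_pos: [0.4805, -0.1996, 0.0534]
eef_rot: [0.42, 0.569, -0.569, -0.419]
ft_force: [0.2, 0.0, -1.4]
finger_gap: 0.04
```

carry_out:
  deltas: [0, -0.1, 0, 0, 0, -0.15, 0, 0, 0, -0.18, 0, 0, 0, -0.18, 0, 0]

```text
time_s: 7.5
tool_pos: [0.4803, -0.1998, 0.0547]
eef_rot: [0.419, 0.569, -0.569, -0.42]
ft_force: [0.8, -1.1, -7.6]
finger_gap: 0.0403
```

```bash
python3 -c "
from h import *
st()
for i in range(2): bot.get_image('top');st()"
```

```text
t 7.5 tcp [ 0.4803 -0.1998  0.0547] yaw 1.8709 F tool [-1.27  7.55 -0.46] gap 40.34
t 7.55 tcp [ 0.4803 -0.1998  0.0547] yaw 1.871 F tool [-0.91  8.41 -1.58] gap 40.02
t 7.6 tcp [ 0.4803 -0.1999  0.0548] yaw 1.8709 F tool [-0.79  7.82 -0.82] gap 40.0
```

carry_out:
  deltas: [0, 0.18, 0, 0, 0, 0.18, 0, 0]

```text
time_s: 7.85
tool_pos: [0.4805, -0.1999, 0.0535]
eef_rot: [0.42, 0.569, -0.569, -0.419]
ft_force: [-0.9, 0.0, -1.6]
finger_gap: 0.0397
```

carry_out:
  deltas: [0.05, 0, 0, 0, 0.05, 0, 0, 0]
  grip: 3.9

```text
time_s: 8.1
tool_pos: [0.4803, -0.1993, 0.0534]
eef_rot: [0.42, 0.569, -0.569, -0.419]
ft_force: [-0.2, -0.4, -0.2]
finger_gap: 0.0391
```

carry_out:
  deltas: [0, -0.1, 0, 0, 0, -0.15, 0, 0, 0, -0.18, 0, 0, 0, -0.18, 0, 0]

```text
time_s: 8.6
tool_pos: [0.4801, -0.1994, 0.0546]
eef_rot: [-0.419, -0.569, 0.569, 0.42]
ft_force: [1.5, 0.3, -8.6]
finger_gap: 0.0394
```

```bash
python3 -c "
from h import *
st()
for i in range(2): bot.get_image('top');st()"
```

```text
t 8.6 tcp [ 0.4801 -0.1994  0.0546] yaw 1.871 F tool [-0.1   8.56 -1.5 ] gap 39.38
t 8.65 tcp [ 0.4801 -0.1993  0.0547] yaw 1.871 F tool [-0.26  7.61 -0.68] gap 39.33
t 8.7 tcp [ 0.4801 -0.1994  0.0547] yaw 1.8709 F tool [-2.04  8.24 -1.41] gap 39.24
```

carry_out:
  deltas: [0, 0.18, 0, 0, 0, 0.18, 0, 0]

```text
time_s: 8.95
tool_pos: [0.4803, -0.1994, 0.0535]
eef_rot: [0.42, 0.569, -0.569, -0.419]
ft_force: [-0.1, 0.1, -1.6]
finger_gap: 0.0391
```

carry_out:
  deltas: [0.05, 0, 0, 0, 0.05, 0, 0, 0]
  grip: 3.8
  grip_force: 16

```text
time_s: 9.2
tool_pos: [0.4802, -0.1988, 0.0534]
eef_rot: [0.42, 0.569, -0.569, -0.419]
ft_force: [0.6, 0.7, 1.0]
finger_gap: 0.0376
```

carry_out:
  deltas: [0, -0.1, 0, 0, 0, -0.15, 0, 0, 0, -0.18, 0, 0, 0, -0.18, 0, 0]

```text
time_s: 9.7
tool_pos: [0.48, -0.1989, 0.0546]
eef_rot: [0.419, 0.569, -0.569, -0.42]
ft_force: [1.5, -0.8, -8.1]
finger_gap: 0.0379
```

```bash
python3 -c "
from h import *
st()
for i in range(2): bot.get_image('top');st()"
```

```text
t 9.7 tcp [ 0.48   -0.1989  0.0546] yaw 1.871 F tool [-1.19  8.11 -1.17] gap 37.87
t 9.75 tcp [ 0.4799 -0.1988  0.0546] yaw 1.871 F tool [-0.49  8.7  -1.88] gap 38.33
t 9.8 tcp [ 0.4799 -0.1989  0.0547] yaw 1.871 F tool [-0.36  8.41 -1.82] gap 37.96
```

Still caught at 6 mm. Going to 7 mm.

carry_out:
  deltas: [0, 0.18, 0, 0, 0, 0.18, 0, 0]

```text
time_s: 10.05
tool_pos: [0.4802, -0.1989, 0.0535]
eef_rot: [-0.42, -0.569, 0.569, 0.419]
ft_force: [0.1, -0.4, -1.4]
finger_gap: 0.038
```

carry_out:
  deltas: [0.05, 0, 0, 0, 0.05, 0, 0, 0]
  grip: 3.7

```text
time_s: 10.3
tool_pos: [0.48, -0.1984, 0.0534]
eef_rot: [0.42, 0.569, -0.569, -0.42]
ft_force: [0.2, 0.8, 0.4]
finger_gap: 0.0371
```

carry_out:
  deltas: [0, -0.1, 0, 0, 0, -0.15, 0, 0, 0, -0.18, 0, 0, 0, -0.18, 0, 0]

```text
time_s: 10.8
tool_pos: [0.4798, -0.1984, 0.0546]
eef_rot: [0.419, 0.569, -0.569, -0.42]
ft_force: [1.2, -0.3, -8.9]
finger_gap: 0.0371
```

```bash
python3 -c "
from h import *
st()
for i in range(2): bot.get_image('top');st()"
```

```text
t 10.8 tcp [ 0.4798 -0.1984  0.0546] yaw 1.871 F tool [-0.65  8.93 -1.11] gap 37.06
t 10.85 tcp [ 0.4798 -0.1984  0.0547] yaw 1.871 F tool [-1.4   8.27 -0.72] gap 37.16
t 10.9 tcp [ 0.4798 -0.1984  0.0547] yaw 1.871 F tool [-0.31  8.01 -1.01] gap 37.06
```

carry_out:
  deltas: [0, 0.18, 0, 0, 0, 0.18, 0, 0]

```text
time_s: 11.15
tool_pos: [0.48, -0.1985, 0.0535]
eef_rot: [-0.42, -0.569, 0.569, 0.419]
ft_force: [0.4, -0.0, -1.2]
finger_gap: 0.0372
```

carry_out:
  deltas: [0.05, 0, 0, 0, 0.05, 0, 0, 0]
  grip: 3.6

```text
time_s: 11.4
tool_pos: [0.4799, -0.1979, 0.0534]
eef_rot: [0.42, 0.569, -0.569, -0.419]
ft_force: [0.4, 0.9, -0.3]
finger_gap: 0.036
```

carry_out:
  deltas: [0, -0.1, 0, 0, 0, -0.15, 0, 0, 0, -0.18, 0, 0, 0, -0.18, 0, 0]

```text
time_s: 11.9
tool_pos: [0.4797, -0.1979, 0.0547]
eef_rot: [0.419, 0.569, -0.569, -0.42]
ft_force: [-0.2, -0.1, -6.0]
finger_gap: 0.0364
```

```bash
python3 -c "
from h import *
st()
for i in range(2): bot.get_image('top');st()"
```

```text
t 11.9 tcp [ 0.4797 -0.1979  0.0547] yaw 1.871 F tool [-0.08  6.01  0.24] gap 36.4
t 11.95 tcp [ 0.4796 -0.1979  0.0548] yaw 1.8709 F tool [-0.52  5.63 -0.64] gap 35.91
t 12.0 tcp [ 0.4797 -0.1979  0.0548] yaw 1.871 F tool [ 0.02  6.51 -1.08] gap 35.83
```

The force dropped from 8.4 N to 6 N at 8 mm, so something has changed. One more step.

carry_out:
  deltas: [0, 0.18, 0, 0, 0, 0.18, 0, 0]

```text
time_s: 12.25
tool_pos: [0.4798, -0.1979, 0.0534]
eef_rot: [0.42, 0.569, -0.569, -0.419]
ft_force: [-0.3, 0.0, -1.2]
finger_gap: 0.0358
```

carry_out:
  deltas: [0.03, 0, 0, 0, 0.03, 0, 0, 0]
  grip: 3.54

```text
time_s: 12.5
tool_pos: [0.4798, -0.1977, 0.0534]
eef_rot: [0.42, 0.569, -0.569, -0.419]
ft_force: [-0.0, -0.5, -0.2]
finger_gap: 0.0354
```

carry_out:
  deltas: [0, -0.1, 0, 0, 0, -0.15, 0, 0, 0, -0.18, 0, 0, 0, -0.18, 0, 0]

```text
time_s: 13.0
tool_pos: [0.4796, -0.1976, 0.055]
eef_rot: [0.42, 0.569, -0.569, -0.42]
ft_force: [0.2, -0.3, -2.0]
finger_gap: 0.0356
```

```bash
python3 -c "
from h import *
st()
for i in range(2): bot.get_image('top');st()"
```

```text
t 13.0 tcp [ 0.4796 -0.1976  0.055 ] yaw 1.871 F tool [-0.36  1.98 -0.14] gap 35.6
t 13.05 tcp [ 0.4797 -0.1976  0.055 ] yaw 1.8711 F tool [-0.44  1.37 -0.26] gap 35.53
t 13.1 tcp [ 0.4797 -0.1976  0.055 ] yaw 1.8711 F tool [0.13 1.21 0.33] gap 35.54
```

Free at about 8.5 mm, with only the weight felt. I'll press a little deeper into the window and lift.

carry_out:
  deltas: [0.04, 0, 0, 0, 0.04, 0, 0, 0]
  grip: 3.47

```text
time_s: 13.35
tool_pos: [0.4795, -0.1972, 0.055]
eef_rot: [0.42, 0.569, -0.569, -0.42]
ft_force: [-0.3, -0.4, -0.5]
finger_gap: 0.0349
```

carry_out:
  deltas: [0, -0.1, 0, 0, 0, -0.2, 0, 0, 0, -0.3, 0, 0, 0, -0.4, 0, 0]

```text
time_s: 13.85
tool_pos: [0.4796, -0.1973, 0.0591]
eef_rot: [0.42, 0.569, -0.569, -0.42]
ft_force: [0.3, 0.5, -1.5]
finger_gap: 0.0348
```

```bash
python3 -c "
from h import *
st()"
```

```text
t 13.85 tcp [ 0.4796 -0.1973  0.0591] yaw 1.871 F tool [ 0.35  1.55 -0.43] gap 34.83
```

carry_out:
  deltas: [0, -0.2, 0, 0, 0, -0.4, 0, 0, 0, -0.6, 0, 0, 0, -0.8, 0, 0, 0, -1.0, 0, 0]

```text
time_s: 14.48
tool_pos: [0.4795, -0.1973, 0.0691]
eef_rot: [0.42, 0.569, -0.569, -0.42]
ft_force: [-0.2, 0.9, -1.2]
finger_gap: 0.0351
```

carry_out:
  deltas: [0, -0.3, 0, 0, 0, -0.6, 0, 0, 0, -0.9, 0, 0, 0, -1.2, 0, 0, 0, -1.6, 0, 0]

```text
time_s: 15.1
tool_pos: [0.4795, -0.1972, 0.0852]
eef_rot: [0.42, 0.569, -0.569, -0.42]
ft_force: [-0.3, 0.1, -1.5]
finger_gap: 0.0349
```

carry_out:
  deltas: [0, -1.5, 0, 0, 0, -3, 0, 0, 0, -5, 0, 0, 0, -7, 0, 0, 0, -8, 0, 0]

```text
time_s: 15.72
tool_pos: [0.4801, -0.1975, 0.1668]
eef_rot: [0.42, 0.569, -0.569, -0.419]
ft_force: [1.2, -0.4, -1.8]
finger_gap: 0.0347
```

```bash
python3 -c "
from h import *
cv2.imwrite('pics/s3.png',cv2.resize(bot.get_image('scene')[60:240,130:370],(800,600),interpolation=cv2.INTER_CUBIC))
st();go([.54,.215,.17],1.571+.175)"
```

```text
t 15.78 tcp [ 0.4804 -0.1976  0.1673] yaw 1.8707 F tool [-0.43  1.25 -0.21] gap 34.62
delta [ 37.66  -0.29 -17.89] twist 0.125
```

View pics/s3.png

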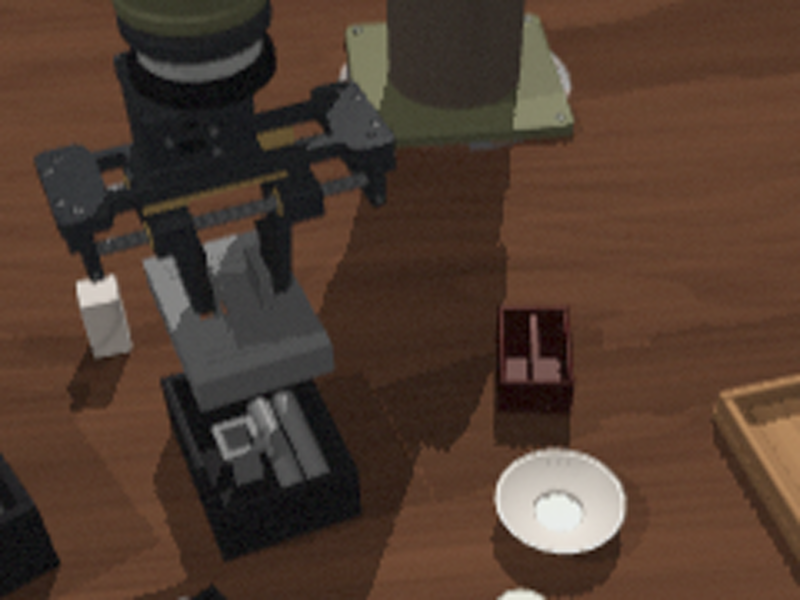

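The cover is off and held level, and the open battery bay is visible at (265,445) in the crop. Carrying it to the tray.

carry_out:
  deltas: [3, 0, -1.5, 0, 8, 0, -4, 0, 13.5, 0, -6.5, 0.05, 19, 0, -9, 0.1, 24, 0, -11.5, 0.12]

```text
time_s: 16.4
tool_pos: [0.5182, 0.0683, 0.1648]
eef_rot: [-0.453, -0.543, 0.543, 0.453]
ft_force: [1.0, -0.9, -1.3]
finger_gap: 0.035
```

```bash
python3 -c "
from h import *
st();go([.539,.219,.1],1.571+.175)"
```

```text
t 16.4 tcp [0.5182 0.0683 0.1648] yaw 1.751 F tool [-1.02  1.27 -0.78] gap 35.02
delta [14.46  6.49 -4.75] twist 0.005
```

carry_out:
  deltas: [5, 0, -1.5, 0, 9.5, 0, -3, 0, 13, 0, -4.3, 0, 14.5, 1, -4.8, 0, 14.5, 3, -4.8, 0]

```text
time_s: 17.02
tool_pos: [0.5398, 0.2182, 0.1345]
eef_rot: [0.453, 0.544, -0.543, -0.453]
ft_force: [-0.4, -0.1, -1.8]
finger_gap: 0.0348
```

```bash
python3 -c "
from h import *
a=cv2.resize(bot.get_image('scene')[80:260,280:480],(440,396),interpolation=cv2.INTER_CUBIC)
b=cv2.resize(bot.get_image('top')[110:270,70:230],(360,396),interpolation=cv2.INTER_CUBIC)
cv2.imwrite('pics/s4.png',np.hstack([a,b]))
st();go([.539,.219,.05],1.571+.175)"
```

```text
t 17.12 tcp [0.5378 0.2148 0.1324] yaw 1.7503 F tool [-0.64  1.48  1.19] gap 34.95
delta [ 0.42  8.24 -0.24] twist 0.004
```

View pics/s4.png

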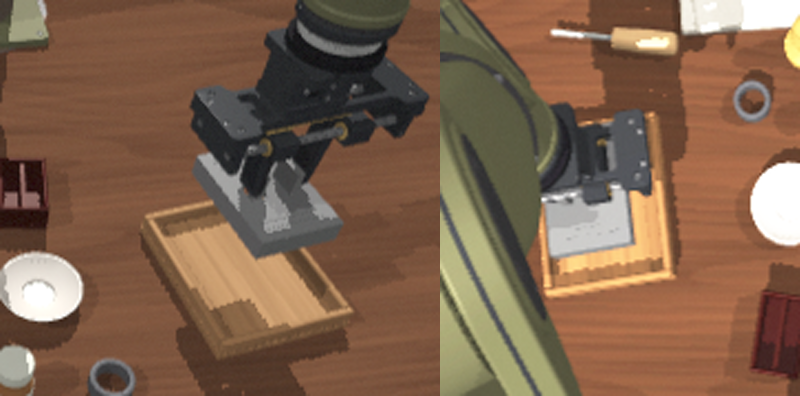

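```bash
python3 -c "
from h import *
P=at_z('top',[[155.3,209],[118.9,214.2]],.129); print(P.round(3))
q=.18;ex=np.array([np.cos(q),np.sin(q)]);ey=np.array([-np.sin(q),np.cos(q)])
print('cover centre est',P[0,:2]+.06*ex+.042*ey,P[1,:2]+.06*ex-.042*ey)
print('expected',np.array([.5378,.2148])-.00465*ey)"
```

```text
[[0.483 0.156 0.129]
 [0.47  0.239 0.129]]
cover centre est [0.53482095 0.20761379] [0.53606903 0.20827482]
expected [0.53863249 0.21022513]
```

The cover's measured centre (0.536, 0.208) agrees with the expected one to 3 mm and lies well inside the tray. Lowering it.

carry_out:
  deltas: [0.4, 2, -0.3, 0, 0.5, 4, -0.4, 0, 0.5, 6, -0.4, 0, 0.5, 7.3, -0.4, 0, 0.5, 8, -0.4, 0]

```text
time_s: 17.75
tool_pos: [0.5426, 0.2225, 0.0541]
eef_rot: [-0.453, -0.543, 0.543, 0.453]
ft_force: [-0.3, 0.2, -1.7]
finger_gap: 0.035
```

```bash
python3 -c "
from h import *
bot.get_image('top');bot.get_image('top');st();go([.539,.219,.036],1.571+.175)"
```

```text
t 17.85 tcp [0.5425 0.2227 0.0544] yaw 1.7508 F tool [-1.    1.41 -0.48] gap 34.81
delta [-0.3   1.84  0.41] twist 0.005
```

carry_out:
  deltas: [-0.1, 0.5, 0.1, 0, -0.2, 1.0, 0.2, 0, -0.3, 1.3, 0.3, 0, -0.3, 1.5, 0.3, 0, -0.3, 1.6, 0.3, 0]

```text
time_s: 18.48
tool_pos: [0.5403, 0.2195, 0.039]
eef_rot: [0.453, 0.543, -0.543, -0.453]
ft_force: [0.3, 0.4, -2.0]
finger_gap: 0.035
```

carry_out:
  deltas: [0, 0.05, 0, 0, 0, 0.1, 0, 0, 0, 0.15, 0, 0, 0, 0.2, 0, 0]

```text
time_s: 18.98
tool_pos: [0.5403, 0.2195, 0.037]
eef_rot: [0.453, 0.543, -0.543, -0.453]
ft_force: [-0.3, -1.0, -2.1]
finger_gap: 0.0348
```

carry_out:
  deltas: [0, 0.03, 0, 0, 0, 0.06, 0, 0]

```text
time_s: 19.23
tool_pos: [0.5403, 0.2194, 0.0364]
eef_rot: [0.453, 0.543, -0.543, -0.453]
ft_force: [-0.6, -0.2, -1.4]
finger_gap: 0.0348
```

carry_out:
  deltas: [0, 0.03, 0, 0, 0, 0.06, 0, 0, 0, 0.09, 0, 0]

```text
time_s: 19.6
tool_pos: [0.5403, 0.2194, 0.0355]
eef_rot: [0.453, 0.543, -0.543, -0.453]
ft_force: [-0.3, 0.0, -1.4]
finger_gap: 0.0348
```

carry_out:
  deltas: [0, 0.03, 0, 0, 0, 0.06, 0, 0]

```text
time_s: 19.85
tool_pos: [0.5403, 0.2194, 0.0349]
eef_rot: [0.453, 0.543, -0.543, -0.453]
ft_force: [-0.0, 0.8, -1.2]
finger_gap: 0.0351
```

carry_out:
  deltas: [0, 0.03, 0, 0, 0, 0.05, 0, 0]

```text
time_s: 20.1
tool_pos: [0.5403, 0.2194, 0.0344]
eef_rot: [0.453, 0.543, -0.543, -0.453]
ft_force: [-0.0, 0.5, -0.1]
finger_gap: 0.035
```

carry_out:
  deltas: [0, 0.03, 0, 0, 0, 0.05, 0, 0, 0, 0.05, 0, 0]

```text
time_s: 20.48
tool_pos: [0.5403, 0.2196, 0.0343]
eef_rot: [0.453, 0.543, -0.543, -0.453]
ft_force: [-0.7, -0.2, 4.9]
finger_gap: 0.0347
```

Seated, with about 5 N upward. I'll ease off and open with the centre drifting back as the tab springs out.

carry_out:
  deltas: [-0.1, -0.04, 0, 0, -0.15, -0.04, 0, 0]
  grip: 3.77

```text
time_s: 20.72
tool_pos: [0.5406, 0.2183, 0.0344]
eef_rot: [0.453, 0.543, -0.543, -0.453]
ft_force: [-0.7, 0.4, 2.2]
finger_gap: 0.0374
```

carry_out:
  deltas: [-0.1, 0, 0, 0, -0.15, 0, 0, 0]
  grip: 4.07

```text
time_s: 20.98
tool_pos: [0.5408, 0.217, 0.0344]
eef_rot: [0.453, 0.543, -0.543, -0.453]
ft_force: [-1.1, 2.5, 3.5]
finger_gap: 0.0408
```

carry_out:
  deltas: [-0.1, 0, 0, 0, -0.16, 0, 0, 0]
  grip: 4.4

```text
time_s: 21.22
tool_pos: [0.5411, 0.2155, 0.0343]
eef_rot: [0.453, 0.543, -0.543, -0.453]
ft_force: [-0.4, 1.2, 1.0]
finger_gap: 0.0444
```

carry_out:
  deltas: [0, 0, 0, 0, 0, 0, 0, 0, 0, 0, 0, 0]
  grip: 5.4

```text
time_s: 21.6
tool_pos: [0.5412, 0.2146, 0.0342]
eef_rot: [-0.453, -0.543, 0.543, 0.453]
ft_force: [-0.1, -0.3, 0.6]
finger_gap: 0.054
```

carry_out:
  deltas: [0, -1, 0, 0, 0, -3, 0, 0, 0, -6, 0, 0, 0, -10, 0, 0, 0, -14, 0, 0]

```text
time_s: 22.22
tool_pos: [0.541, 0.2148, 0.1762]
eef_rot: [0.453, 0.543, -0.543, -0.453]
ft_force: [0.7, -0.5, -0.3]
finger_gap: 0.0541
```

```bash
python3 -c "
from h import *
cv2.imwrite('pics/s5.png',bot.get_image('scene'));st();go([.3,.45,.24])"
```

```text
t 22.27 tcp [0.5437 0.2162 0.1813] yaw 1.7506 F tool [ 0.11 -2.87 -0.93] gap 53.84
delta [27.37 -5.98 19.74] twist 0
```

View pics/s5.png

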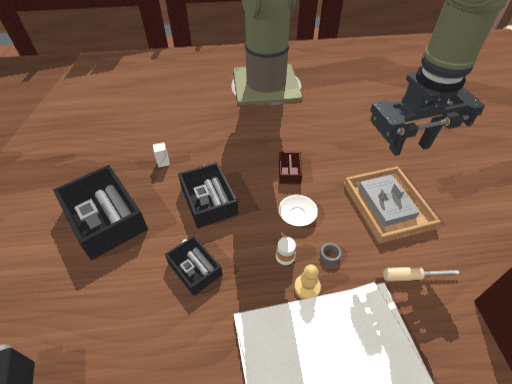

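The cover lies flat in the tray around (388,200) with tab and rib up. The box is open and the bystanders sit where they did in the first picture. I'll let the arm settle and then hand in.

carry_out:
  deltas: [0, -1, 0, 0, 0, -1, 0, 0, 0, -1, 0, 0, 0, -1, 0, 0]

```text
time_s: 22.78
tool_pos: [0.5406, 0.2146, 0.1833]
eef_rot: [-0.453, -0.542, 0.544, 0.453]
ft_force: [0.5, 0.4, -0.4]
finger_gap: 0.0538
```

```bash
python3 -c "
from h import *
st();print(bot.sign_off())"
```

```text
t 22.77 tcp [0.5406 0.2146 0.1833] yaw 1.7512 F tool [ 0.31  0.37 -0.54] gap 53.82
the job is handed in; nothing more can be done
None
```

The cover is off the battery box and lying in the wooden tray, released, and I handed the job in at about 23 s of the 70 allowed.

- **Finding the release point:** I pressed the tab in steps of about 1 mm, trying a small lift after each. It stayed caught at 3, 4, 5, 6 and 7 mm, pulling back 6 to 9.5 N. At 8 mm the pull fell to 6 N, and at about 8.5 mm it came free. I then held about 9.3 mm.
- **Lifting off:** Through the lift I felt only the cover's weight, about 1.5 N, and almost no sideways force.
- **Laying it down:** The cover met the tray floor with about 5 N upward force. I opened the fingers gradually as the tab sprang back and felt at most about 2.5 N sideways.

The last picture shows the cover flat in the tray with tab and rib up, the box open, and the other things where they stood in the first picture. That bystander check was by eye. The arm was clear of everything, with the force reading about zero.

My corner readings of the tray in the scene picture disagreed with the top picture by up to 8 pixels. I used the top picture's fit instead, and the cover's position above the tray agreed with it to about 3 mm.

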